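# Press the label holder home behind the sample rack's lip

### The arm

A 7-joint arm with a two-finger parallel gripper is mounted at the origin on the work surface. World frame = base frame: x ahead of the robot, y to its left, z up, the work surface at z = 0. Lengths are in m, angles in rad, forces in N, time in s.
With the tool pointing down it reaches from about 0.425 to 0.925 m from the base axis. Payload 6.8 kg.
Tool frame: the origin (TCP) lies at the very end of the fingers, on their centre line; the grasp point (between the pads) lies 19 mm behind it; z points along the fingers, y is the line along which they close (so a half turn about z gives the same grasp; the last joint's range is limited). The gripper opens to 85 mm and grips with 20 to 120 N. Pads are 22 mm wide; open, the fingers measure 114 mm over their backs; the gripper's body (76 mm by 85 mm) begins 54 mm behind the grasp point. The pads swing forward as they close: fully open they stand 13 mm farther back than shut.
Start: joints at [1.061, 0.477, 0.022, 1.555, -0.011, 1.109, -0.083], TCP at [0.264, -0.621, 0.231] pointing down, gripper open.
Joint ranges: [-2.96, 2.96], [-0.34, 2.1], [-1.41, 1.46], [0.24, 2.44], [-1.37, 4.51], [0.17, 1.92], [-2.96, 2.96]. Speed limits (rad/s): [2.39, 2.39, 3.14, 3.14, 3.14, 3.14, 3.14].

### API

Orientations are given as a unit quaternion [w, x, y, z].
In Python, from station import bot gives the robot as it stands.
- The arm moves only by the tool jog_arm, never from a script. Its argument "motion" is a list of rows, each a list of 7 numbers: the turn, a rotation vector about the tool's x, y, z in rad, then the shift along the tool's x, y, z in mm, then the finger opening in mm, from 0 to 85.4. A call has 1 to 10 rows; each row is the pose to reach, as a shift and turn from the pose commanded when the call began, along the tool's axes at that moment; what a row does not reach only later rows make up. A row lasts 1/8 s, in which the tool goes at most 62.5 mm and 10.7 degrees, less where a joint would pass 70% of its speed; a pose out of reach is approached as far as the arm can. A call with a gripper value outside its range is refused whole. The fingers move at their own pace and stop on an object; "grip_force" is the grip in N (left out, the last holds). Time passes only in rows, so rows that repeat a pose let the fingers close. It gives the time, the measured TCP pose, the force, the opening and the grip force at its end, in the units of the state.
- bot.get_obs(): the state, without advancing time (a new reading comes with each control period).
- bot.read_camera(name): name is "scene" or "top"; returns a dict with "pixels" (384x512x3 uint8, red, green, blue), "camera_matrix" (3x3 intrinsics, pixels), "distortion" ([k1, k2, p1, p2, k3] as OpenCV has them; the pictures are not rectified), "T" (4x4, takes a point from camera to world coordinates). Camera axes: x right, y down, z forward; pixel columns grow to the right and rows downward; lengths in m; the calibration is good to about 2 mm. A picture is of the moment at which its call begins. There is no depth.
- bot.hand_in(): hands the job in; it is judged then, once.
Trained networks look in a picture, given as the dict that the camera call returned (one of the last four; its "shot" number tells which), for a name from the list of things; names that differ only in an ending like _2 or _b are one class to them, and where a whole thing is asked for, a point or a joint stands for the part that bears it (a point fixed in the world has none). Each returns a list of dicts, best first, with "score" (0 to 1); they miss things now and then, are a little off and sometimes report something else, mostly with a low value. They report only what shows in the picture. A call takes as long as a camera call. They do not tell look-alikes from the thing itself.
- bot.spot_in(thing, picture): "xy" ([column, row] in pixels, amid what is visible of it).
- bot.tip_of(thing, picture): "xy" ([column, row] in pixels: a listed point, or the origin of a listed thing).
The state is a dict: "t": time; "q": joint angles; "joint_vel": joint speeds; "joint_torque": joint torques, N m; "eef_pos": TCP position; "tool_rot": TCP orientation; "contact_force": force on the tool from outside, world axes, zero at the start; "torque": the same for the moment, N m; "gripper_width": opening from 0.0 (shut) to 1.0 (fully open); "grasp_force": force on a finger pad.
Only numpy, scipy, OpenCV 4.12 (cv2) and the standard library are available. Lean on these libraries where they do the work, as an engineer would, in place of code of your own. Each camera call takes 0.05 s, during which the arm holds its last target. There are 200 camera calls.

### The job

Take the yellow label holder out of the white caddy and push it down behind the clear lip along the front edge of the grey sample-tube rack, upright and with its white label facing out through the lip. Its orange seat is sprung: feel for it, press the holder fully home against the spring without forcing it, and finish while still holding it pressed down there with the gripper (do not let go). Leave the blue holder and everything else where they are.

Things in the scene. Friction and masses are not known exactly. Their poses are not given: they have to be found in the camera images.
- yellow_holder: Yellow plastic label holder, 35 to 70 g, standing upright in one bay of the caddy. Plate 6 mm thick (own x) x 64 mm wide (own y) x 50 mm tall (z 0 to 50), and on top of it a grip tab 12 mm thick (x) x 36 mm wide (y), from z 48 to 84 mm, both centred on the z axis. Origin: centre of the underside, own z up. White paper label on its -x face. Grip the tab across its 12 mm (along own x)
- yellow_holder_grip (a point): point on the axis of the yellow holder's tab, 70 mm above its underside, where to grip it (fingertips 19 mm further down then stay above the plate); axes as the holder's
- yellow_holder_label (a point): middle of the yellow holder's label face (its -x face), 25 mm above its underside
- blue_holder: a blue label holder of the same shape in the caddy's other bay; to be left there (not moved more than 20 mm). Which bay holds which colour varies
- caddy: White plastic caddy, fixed, 60 (x) x 200 (y) x 30 mm. Origin: centre of the underside. Two bays at y = -45 and +45 mm, each a slot 10 mm (x) by 72 mm (y) open at the top, its floor 8 mm above the table, 22 mm deep; the holders stand in them loosely with their labels towards the caddy's -x
- rack: Grey stepped sample-tube rack, fixed, 160 mm long (y). Origin: centre of the underside. Front step x -30 to +10 mm, 50 mm high; rear step x +10 to +50 mm, 70 mm high, with capped tubes up to 94 mm at x = +30 mm. Along its front (-x) edge runs the label channel
- channel_mouth (a point): middle of the channel's mouth, 50 mm above the table; axes as the rack's. Channel 10 mm wide (x -5 to +5) and 74 mm long (y) between white end walls. Rack face behind it (+x); before it the 5 mm clear lip, straight to 40 mm above the table, then a white strip flared outwards to 51 mm: mouth about 18 mm wide at the top. Label faces the lip: holder's x along rack's x
- seat (a joint): travel of the orange sprung seat at the bottom of the channel: 0 = up, 0.008 m = fully down on its stop; a spring of 3 N at 0 rising evenly to 10 N at 8 mm pushes it up again. Home means pressed down more than 6 mm
- seat_top (a point): middle of the seat's upper face, on which the holder's underside bears: 14 mm above the table when up, 6 mm when fully down (the tab's underside is then 4 mm above the 50 mm rack face)
- wash_bottle: clear and green squeeze bottle with a bent white spout, 64 mm wide, 190 mm tall, bystander; origin at the centre of its underside
- reagent_bottle: amber bottle, 60 mm wide, 140 mm tall, bystander; origin at the centre of its underside
- stain_jar: small amber jar with black cap, 56 mm wide, 70 mm tall, bystander; origin at the centre of its underside
- tip_box: white box of yellow pipette tips, 85 x 120 x 54 mm, bystander; origin at the centre of its underside
There are look-alikes about, which are no part of the job. What is meant by the yellow_holder is not pink or turquoise, and is the larger of those in its own colour.

How it is judged:
On the way, in this order (a step that is already met when the one before it is completed fails the run):
1. the yellow holder is held in the gripper, lifted clear of the caddy (its underside more than 45 mm above the table) (height (world z) of yellow_holder above 0.045 m and contact force between the fingers and yellow_holder above 1 N), for 0.1 s.
2. its foot is behind the lip, at least 15 mm below the mouth, upright, label outwards (z of yellow_holder in the frame of channel_mouth below -0.015 m and angle between yellow_holder's own z axis and vertical below 0.2 rad and x of yellow_holder_label in the frame of channel_mouth below 0 m and x of yellow_holder in the frame of channel_mouth between -0.008 and 0.008 m and y of yellow_holder in the frame of channel_mouth between -0.008 and 0.008 m), for 0.1 s.
At the end, for the whole second after the job is handed in: the yellow holder stands in the channel (within 6 mm across, 8 mm along, tilted less than 0.2 rad, label towards the lip), its underside at least 39 mm below the mouth, the seat pressed down more than 6 mm of its 8 with 5 to 40 N from the holder, at rest, and the fingers still on the holder (z of yellow_holder in the frame of channel_mouth below -0.039 m and angle between yellow_holder's own z axis and vertical below 0.2 rad and x of yellow_holder_label in the frame of channel_mouth below 0 m and x of yellow_holder in the frame of channel_mouth between -0.006 and 0.006 m and y of yellow_holder in the frame of channel_mouth between -0.008 and 0.008 m and value of joint seat above 0.006 m and contact force between yellow_holder and seat between 5 and 40 N and contact force between the fingers and yellow_holder above 2 N and linear speed of yellow_holder below 0.02 m/s); the arm keeps its last pose, push and grip.
It fails at once if the blue holder moved more than 20 mm (distance of blue_holder from where it was at the start of the episode above 0.02 m).
It fails at once if the wash bottle, reagent bottle, stain jar or tip box moved more than 40 mm (distance of any of wash_bottle, reagent_bottle, stain_jar, tip_box from where it was at the start of the episode above 0.04 m).
It fails at once if the holder is forced: more than 45 N on the seat (contact force between yellow_holder and seat above 45 N).
It also fails if it takes over 42 s, if anything falls off the work surface, if the arm or the gripper's body presses on something with over 40 N, if the wrist force passes 120 N, or if a joint passes its speed limit or range.

## Working session

There is one attempt and no reset: what is moved stays moved. The work goes in short steps, Python scripts to look and compute and a tool call to move; the robot and the scene stay as the last step left them, time stands still between calls to the robot, and variables do not carry over. Pictures are saved under pics/ and viewed, at most 12 in all, crops included, and the job is handed in when it is done.

Besides the shell and the picture viewer there is one more tool, called after ">>>" by a JSON object that holds its "name" and its "arguments", one argument or row to a line. jog_arm: Moves the arm, as the interface text tells. Its arguments: {"type":"object","properties":{"motion":{"type":"array"},"grip_force":{"type":"number"}},"required":["motion"]}

```bash
mkdir -p pics; ls; python3 - <<'E'
from station import bot
import cv2,numpy as np
o=bot.get_obs(); print(o['t'],o['eef_pos'],o['tool_rot'],o['contact_force'],o['gripper_width'])
ims=[]
for c in('scene','top'):
    p=bot.read_camera(c); ims.append(p['pixels']); print(c,np.round(p['T'],3).tolist(),p['camera_matrix'].tolist() if hasattr(p['camera_matrix'],'tolist') else p['camera_matrix'],p['distortion'])
    cv2.imwrite(f'pics/{c}0.png',cv2.cvtColor(cv2.resize(p['pixels'],(768,576)),cv2.COLOR_RGB2BGR))
    for n in('yellow_holder','yellow_holder_grip','yellow_holder_label','blue_holder','caddy','rack','channel_mouth','seat_top'):
        print(n,'tip',[(np.round(d['xy']).tolist(),round(d['score'],2)) for d in bot.tip_of(n,p)][:4])
E
```

```text
pics
0.0 [ 0.26372804 -0.62072099  0.23033219] [-8.60323723e-04  9.79881708e-01  1.99577147e-01 -2.45154737e-04] [ 0.6229855  -0.33100089 -0.10113112] 1.0010867120759552
scene [[-0.841, 0.381, -0.384, 1.116], [0.541, 0.606, -0.583, 0.813], [0.01, -0.698, -0.716, 1.058], [0.0, 0.0, 0.0, 1.0]] [[493.7644886081029, 0.0, 252.83078188343998], [0.0, 493.7644886081029, 191.36093819729345], [0.0, 0.0, 1.0]] [-0.1771961  0.         0.         0.         0.       ]
yellow_holder tip [([207.0, 187.0], 0.91), ([255.0, 174.0], 0.82), ([297.0, 183.0], 0.8), ([180.0, 208.0], 0.58)]
yellow_holder_grip tip [([277.0, 187.0], 0.79), ([206.0, 171.0], 0.58), ([299.0, 173.0], 0.52)]
yellow_holder_label tip [([207.0, 183.0], 0.85), ([258.0, 165.0], 0.78), ([280.0, 196.0], 0.54), ([297.0, 180.0], 0.47)]
blue_holder tip [([229.0, 166.0], 0.69)]
caddy tip [([243.0, 172.0], 0.87)]
rack tip [([302.0, 254.0], 0.87)]
channel_mouth tip [([315.0, 234.0], 0.74)]
seat_top tip []
top [[0.016, -0.996, 0.089, 0.461], [-1.0, -0.015, 0.018, -0.007], [-0.016, -0.09, -0.996, 1.594], [0.0, 0.0, 0.0, 1.0]] [[490.7013272690141, 0.0, 250.19853414229766], [0.0, 490.7013272690141, 192.0795393158561], [0.0, 0.0, 1.0]] [0.0658962 0.        0.        0.        0.       ]
yellow_holder tip [([285.0, 224.0], 0.6), ([299.0, 174.0], 0.57), ([260.0, 246.0], 0.48), ([254.0, 224.0], 0.37)]
yellow_holder_grip tip [([300.0, 174.0], 0.63), ([250.0, 220.0], 0.62), ([258.0, 250.0], 0.46), ([290.0, 221.0], 0.37)]
yellow_holder_label tip [([298.0, 173.0], 0.62), ([288.0, 221.0], 0.43), ([248.0, 221.0], 0.42)]
blue_holder tip [([310.0, 211.0], 0.6), ([283.0, 225.0], 0.28)]
caddy tip [([299.0, 217.0], 0.65)]
rack tip [([193.0, 205.0], 0.71)]
channel_mouth tip []
seat_top tip [([195.0, 150.0], 0.65)]
```

View pics/scene0.png

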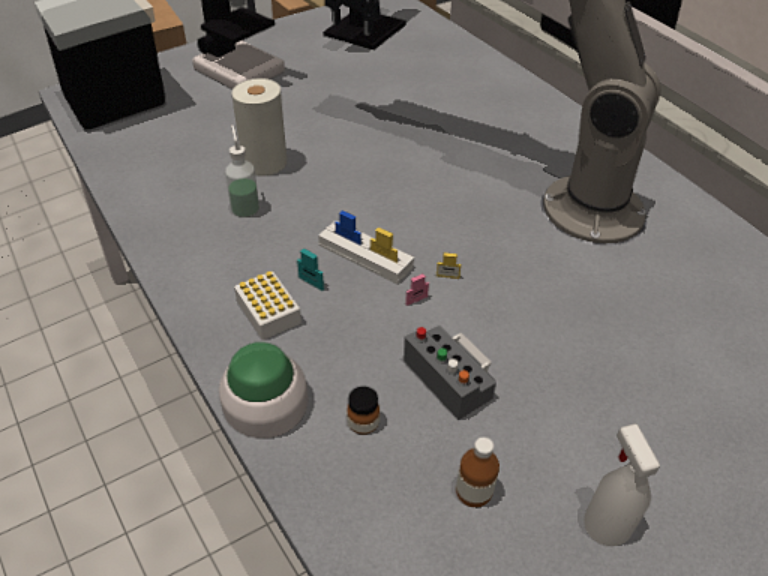

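View pics/top0.png

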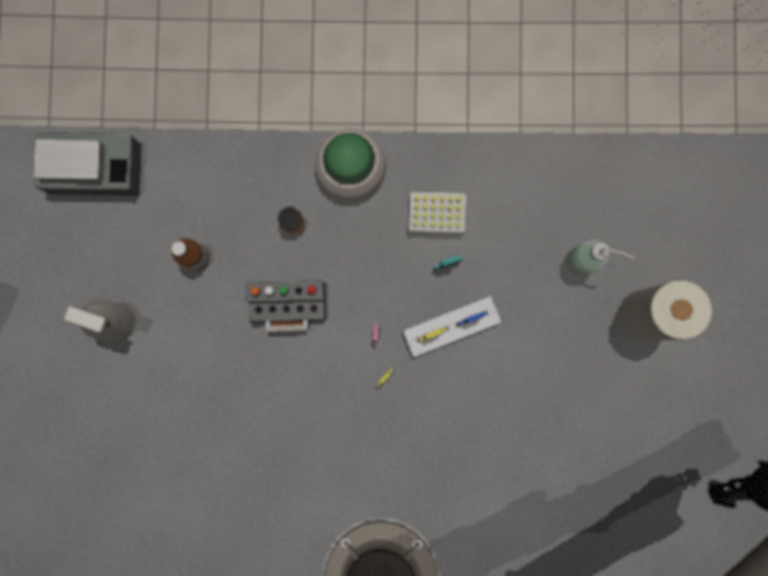

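The caddy (scene 366,250; top 452,327 in the 1.5x pictures) and rack (scene 450,370; top 286,300, lip towards the robot) are clear. These could be taken for the yellow holder:
- Yellow in the caddy: scene 384,243; top 433,334.
- Small loose yellow: scene 449,265; top 385,377.
- Pink: scene 417,290.
- Turquoise: scene 310,268.
- Blue in the caddy: scene 347,226.

I choose the larger yellow one in the caddy and will check it in a close crop.

```bash
python3 - <<'E'
from station import bot
import cv2,numpy as np,pickle
P={c:bot.read_camera(c) for c in('scene','top')}
pickle.dump(P,open('P.pkl','wb'))
def crop(c,x,y,w,h,k): return cv2.resize(P[c]['pixels'][y:y+h,x:x+w],(w*k,h*k),interpolation=cv2.INTER_CUBIC)
a=crop('scene',195,125,130,65,6); cv2.imwrite('pics/c1.png',a[:,:,::-1])
a=np.vstack([crop('scene',255,205,100,75,6)[:300+130],]); b=crop('top',155,175,100,50,6)[:,:600]
cv2.imwrite('pics/c2.png',cv2.resize(np.vstack([a,b]),None,fx=.8,fy=.8)[:,:,::-1])
E
```

```text
(no output)
```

View pics/c1.png

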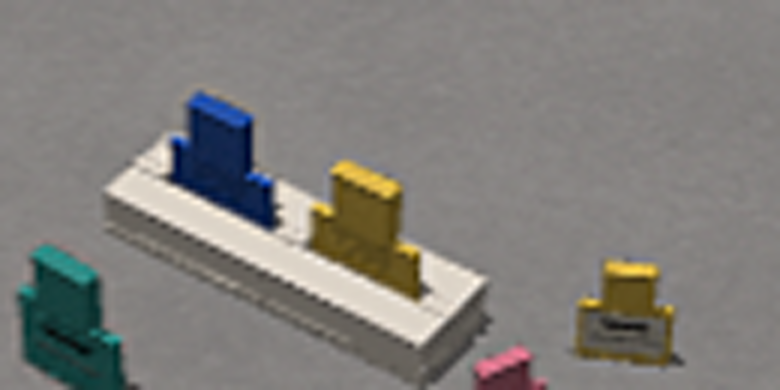

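View pics/c2.png

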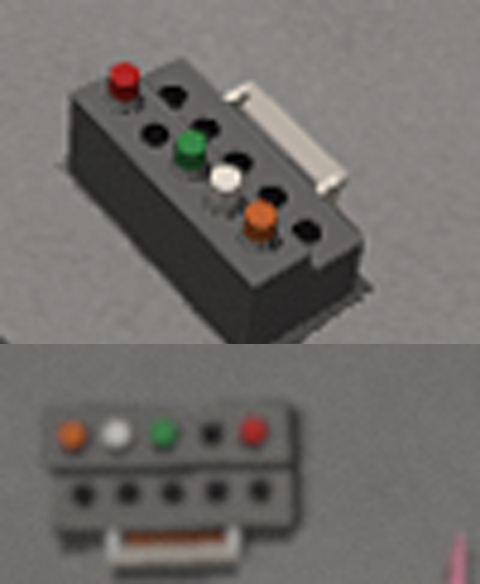

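The crop shows the larger yellow holder in the caddy at scene px ≈ (256,160). Its plain back faces the scene camera, so its label faces the robot. The small yellow one, loose at (299,177), is the decoy. The rack's lip faces the robot too, so little yaw is needed. Next I'll fit the poses.

```bash
cat > h.py <<'E'
import cv2,numpy as np
from scipy.optimize import minimize
def proj(p,W):
    T=np.linalg.inv(p['T']); r,_=cv2.Rodrigues(T[:3,:3])
    return cv2.projectPoints(np.asarray(W,float).reshape(-1,3),r,T[:3,3],np.asarray(p['camera_matrix'],float),np.asarray(p['distortion'],float))[0].reshape(-1,2)
def place(pose,L,z=0):
    x,y,a=pose; L=np.asarray(L,float); c,s=np.cos(a),np.sin(a)
    return np.stack([x+c*L[...,0]-s*L[...,1],y+s*L[...,0]+c*L[...,1],z+L[...,2]],-1)
def box(x0,x1,y0,y1,z0,z1): return np.array([[x,y,z] for x in(x0,x1) for y in(y0,y1) for z in(z0,z1)])
HOLD=[box(-.003,.003,-.032,.032,0,.05),box(-.006,.006,-.018,.018,.048,.084)]
def yellow(p):
    h=cv2.cvtColor(p['pixels'],cv2.COLOR_RGB2HSV); return ((abs(h[...,0].astype(int)-24)<6)&(h[...,1]>110)&(h[...,2]>60))
def sil(p,boxes,k=8,roi=None):
    x0,y0,w,h=roi; m=np.zeros((h*k,w*k),np.uint8)
    for b in boxes:
        q=(proj(p,b)-[x0,y0]+.5)*k-.5
        cv2.fillConvexPoly(m,cv2.convexHull(q.astype(np.float32)).round().astype(np.int32),1)
    return cv2.resize(m.astype(np.float32),(w,h),interpolation=cv2.INTER_AREA)
def fitsil(P,masks,rois,boxes,x0,z=0,dof3=True):
    def f(v):
        zz=v[3] if len(v)>3 else z
        return sum(abs(sil(P[c],[place(v[:3],b,zz) for b in boxes],8,rois[c])-masks[c][rois[c][1]:rois[c][1]+rois[c][3],rois[c][0]:rois[c][0]+rois[c][2]]).sum()/max(masks[c][rois[c][1]:rois[c][1]+rois[c][3],rois[c][0]:rois[c][0]+rois[c][2]].sum(),1) for c in P)
    best=None
    for d in([0,0,0],[.004,0,.1],[0,.004,-.1],[-.004,-.004,0]):
        s=np.array(x0,float); s[:3]+=d
        sim=np.vstack([s]+[s+np.eye(len(s))[i]*([.005,.005,.1,.005][i]) for i in range(len(s))])
        r=minimize(f,s,method='Nelder-Mead',options=dict(initial_simplex=sim,xatol=1e-4,fatol=1e-4,maxiter=300))
        if best is None or r.fun<best.fun: best=r
    return best
def onplane(p,xy,z):
    n=cv2.undistortPoints(np.array([[xy]],float),np.asarray(p['camera_matrix'],float),np.asarray(p['distortion'],float)).ravel()
    d=p['T'][:3,:3]@[n[0],n[1],1]; o=p['T'][:3,3]; return o+d*(z-o[2])/d[2]
def fitedge(P,E,x0):
    G={}
    for c in P:
        g=cv2.cvtColor(P[c]['pixels'],cv2.COLOR_RGB2GRAY).astype(np.float32); g=cv2.GaussianBlur(g,(0,0),.8)
        m=np.hypot(cv2.Sobel(g,5,1,0),cv2.Sobel(g,5,0,1)); G[c]=np.minimum(m,120)
    def f(v,blur):
        s=0
        for c in P:
            t=np.linspace(.04,.96,40)[:,None]
            L=np.vstack([a+(b-a)*t for a,b in E[c]]); q=proj(P[c],place(v,L)).astype(np.float32)
            s-=cv2.remap(blur[c],q[:,0],q[:,1],cv2.INTER_LINEAR).mean()
        return s
    v=np.array(x0,float)
    for sg in(2.5,1.2,.5):
        B={c:cv2.GaussianBlur(G[c],(0,0),sg) for c in P}
        st=[]
        for d in([0,0,0],[.005,0,.03],[-.005,.005,-.03],[0,-.006,.03],[.004,.004,0]):
            s=v+d; sim=np.vstack([s]+[s+np.eye(3)[i]*[.006,.006,.05][i] for i in range(3)])
            st.append(minimize(f,s,args=(B,),method='Nelder-Mead',options=dict(initial_simplex=sim,xatol=1e-5,fatol=1e-4)))
        r=min(st,key=lambda r:r.fun); v=r.x
    return v,r.fun
def ed(*pts): A=np.array(pts,float)/1000; return list(zip(A[:-1],A[1:]))
RT=ed((10,-80,70),(50,-80,70),(50,80,70),(10,80,70),(10,-80,70))+ed((10,-80,50),(-30,-80,50))+ed((10,80,50),(-30,80,50))+ed((-30,80,50),(-30,43,50))+ed((-30,-80,50),(-30,-43,50))
RE={'top':RT,'scene':ed((10,-80,70),(50,-80,70),(50,80,70),(10,80,70))+ed((50,80,70),(50,80,0))+ed((50,-80,70),(50,-80,0))+ed((50,-80,0),(50,80,0))+ed((50,80,0),(-30,80,0))+ed((10,80,50),(-30,80,50))}
E
cat > m.py <<'E'
from h import *; import pickle
P=pickle.load(open('P.pkl','rb'))
g=onplane(P['top'],(289,223),.05); print('top guess',g, onplane(P['scene'],(256,160),.05))
M={c:yellow(P[c]).astype(np.float32) for c in P}
rois={'scene':(235,140,45,40),'top':(272,208,33,30)}
# only part above caddy top z>=.03 visible
B=[box(-.003,.003,-.032,.032,.022,.05),HOLD[1]]
for cams in(['scene','top'],['scene'],['top']):
    r=fitsil({c:P[c] for c in cams},M,rois,B,[g[0],g[1],.25],z=.008); print('holder',cams,r.x,r.fun)
g=onplane(P['top'],(191,200),.06)
for cams in(['scene','top'],['scene'],['top']):
    v,f=fitedge({c:P[c] for c in cams},RE,[g[0],g[1],0]); print('rack',cams,v,f, place(v,[-.035,0,.05]))
for c in P:
    for L,z in((RE[c],0),):
        im=cv2.resize(P[c]['pixels'],None,fx=4,fy=4,interpolation=cv2.INTER_CUBIC)
        v2,_=fitedge(P,RE,[g[0],g[1],0]) if c=='scene' else (v2,0)
        for a,b in L+ed((-40,-37,50),(-40,37,50),(-30,37,50),(-30,-37,50),(-40,-37,50)):
            q=(proj(P[c],place(v2,[a,b]))+.5)*4-.5; cv2.line(im,*[tuple(int(t) for t in k) for k in q],(0,255,255),1)
        im2=im[205*4:280*4,250*4:350*4] if c=='scene' else im[175*4:230*4,155*4:255*4]
        pickle.dump(im2,open(f'/tmp/{c}.pkl','wb'))
a=np.vstack([pickle.load(open(f'/tmp/{c}.pkl','rb')) for c in P]); cv2.imwrite('pics/fit.png',a[:,:,::-1])
E
python3 m.py
```

```text
top guess [ 0.50396146 -0.10271793  0.05      ] [ 0.49446745 -0.11499618  0.05      ]
holder ['scene', 'top'] [ 0.50573081 -0.09961405  0.3969094 ] 0.8630526065826416
holder ['scene'] [ 0.50750022 -0.09786045  0.33260668] 0.10384908318519592
holder ['top'] [ 0.5061336  -0.10167613  0.39547573] 0.6953125
rack ['scene', 'top'] [0.56163903 0.21042992 0.04160614] -166.65957641601562 [0.52666931 0.20897412 0.05      ]
rack ['scene'] [0.56053901 0.20969972 0.03540146] -103.28719329833984 [0.52556094 0.20846093 0.05      ]
rack ['top'] [0.54849903 0.20107869 0.06211233] -78.8369140625 [0.51356652 0.19890615 0.05      ]
```

View pics/fit.png

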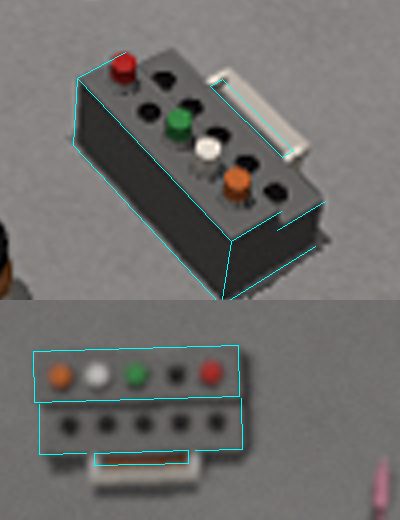

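The scene camera's fit of the rack is tight; the top view is coarse and about 1 px off, so I'll work relative to the scene camera. Next I'll get the yaw from the caddy edges and compute the approach.

```bash
cat >> h.py <<'E'
from scipy.spatial.transform import Rotation as R
def tool(o):
    q=o['tool_rot']; return R.from_quat([q[1],q[2],q[3],q[0]])
def goto(o,pos,yaw):
    "shift in mm along tool axes and turn (rotvec in tool axes) to TCP pos, tool down, tool y at yaw"
    A=tool(o); y=np.array([np.cos(yaw),np.sin(yaw),0]); z=np.array([0,0,-1.]); B=R.from_matrix(np.stack([np.cross(y,z),y,z],1))
    return np.round((A.inv()*B).as_rotvec(),4), np.round(1000*A.inv().apply(np.array(pos)-o['eef_pos']),1)
E
python3 - <<'E'
from h import *; import pickle
from station import bot
P=pickle.load(open('P.pkl','rb'))
CE=ed((-30,-100,30),(30,-100,30),(30,100,30),(-30,100,30),(-30,-100,30))
E={'top':CE,'scene':CE+ed((30,-100,0),(30,100,0),(-30,100,0))+ed((30,100,0),(30,100,30))}
g=onplane(P['top'],(452/1.5,327/1.5),.03)
for cams in(['scene','top'],['scene'],['top']):
    v,f=fitedge({c:P[c] for c in cams},E,[g[0],g[1],.33]); print('caddy',cams,v,f,'bay',place(v,[0,.045,.03]))
o=bot.get_obs(); 
for yaw in(.35,): print(goto(o,[.5075,-.098,.15],yaw),goto(o,[.5075,-.098,.059],yaw))
E
```

```text
caddy ['scene', 'top'] [ 0.52393251 -0.14007768  0.39739315] -209.12985229492188 bay [ 0.5065168 -0.0985844  0.03     ]
caddy ['scene'] [ 0.50115887 -0.14756645  0.34770464] -86.31780242919922 bay [ 0.48582554 -0.10525937  0.03      ]
caddy ['top'] [ 0.5241559  -0.14210691  0.39623637] -118.1325912475586 bay [ 0.50678819 -0.10059351  0.03      ]
(array([ 0.   ,  0.   , -1.519]), array([ 428.8, -386.3,   81.3])) (array([ 0.   ,  0.   , -1.519]), array([ 428.8, -386.3,  172.3]))
```

>>> {"name": "jog_arm", "arguments": {
  "motion": [
    [0,0,-0.08,21,-19,3,85],
    [0,0,-0.24,64,-58,10,80],
    [0,0,-0.41,111,-100,18,75],
    [0,0,-0.58,158,-143,26,70],
    [0,0,-0.75,205,-185,34,65],
    [0,0,-0.92,252,-228,41,60],
    [0,0,-1.09,299,-270,49,55],
    [0,0,-1.26,346,-312,57,50],
    [0,0,-1.42,389,-351,64,50],
    [0,0,-1.566,428,-386,70,50]
  ]
}}

```text
t: 2.25
eef_pos: [0.5078, -0.0966, 0.1615]
tool_rot: [0.0, 0.552, 0.834, 0.0]
contact_force: [0.1, -0.8, 0.0]
gripper_width: 0.584
grasp_force: 0.0
```

```bash
python3 - <<'E'
from h import *
from station import bot
o=bot.get_obs(); print(o['t'],o['eef_pos'],o['joint_vel'].round(2) if hasattr(o['joint_vel'],'round') else '',o['q'],o['gripper_width'],o['contact_force'])
print(goto(o,[.5065,-.0985,.16],.397),goto(o,[.5065,-.0985,.059],.397))
p=bot.read_camera('scene'); cv2.imwrite('pics/a.png',cv2.resize(p['pixels'][80:200,180:340],(800,600),interpolation=cv2.INTER_CUBIC)[:,:,::-1])
E
```

```text
2.25 [ 0.50782911 -0.0966012   0.16147387] [-0.59  0.27 -0.34 -0.17  0.29  0.01  0.08] [ 0.49096912  0.34722564 -0.50997585  1.97234611  0.21851149  0.87417538
  0.26775985] 0.5840059524007298 [ 0.08107451 -0.83120254  0.03153233]
(array([0.0009, 0.0005, 0.0053]), array([-1.2, -2. ,  1.5])) (array([0.0009, 0.0005, 0.0053]), array([ -1.2,  -2.1, 102.5]))
```

View pics/a.png

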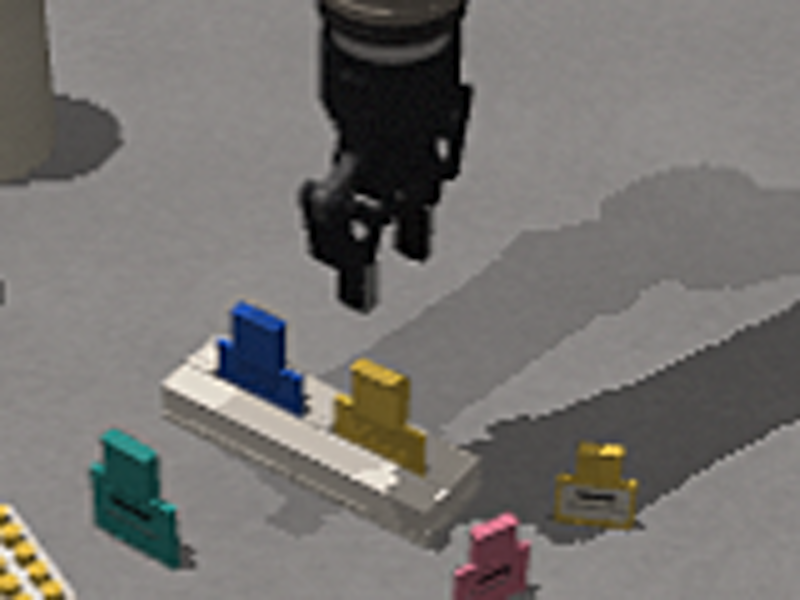

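The gripper stands above the yellow holder (≈380,400 in the crop), with its fingers straddling the tab direction. I'll descend and grip.

>>> {"name": "jog_arm", "arguments": {
  "motion": [
    [0,0,0,0,0,20,45],
    [0,0,0,0,0,50,45],
    [0,0,0,0,0,80,45],
    [0,0,0,0,0,95,45],
    [0,0,0,0,0,101,45],
    [0,0,0,0,0,101,30],
    [0,0,0,0,0,101,15],
    [0,0,0,0,0,101,0],
    [0,0,0,0,0,101,0],
    [0,0,0,0,0,101,0]
  ],
  "grip_force": 60
}}

```text
t: 3.55
eef_pos: [0.5077, -0.0988, 0.0613]
tool_rot: [0.001, 0.554, 0.833, 0.0]
contact_force: [-0.6, -0.3, 6.7]
gripper_width: 0.13
grasp_force: 59.2
```

```bash
python3 - <<'E'
from station import bot
o=bot.get_obs(); print(o['t'],o['eef_pos'],o['gripper_width'],o['contact_force'],o['torque'],o['grasp_force'])
E
```

```text
3.55 [ 0.5077208  -0.09876097  0.061295  ] 0.12967905604454816 [-0.63729326 -0.31024654  6.70287006] [ 0.01216105  0.21539628 -0.03166821] 59.15275275707245
```

>>> {"name": "jog_arm", "arguments": {
  "motion": [
    [0,0,0,0,0,-5,0],
    [0,0,0,0,0,-15,0],
    [0,0,0,0,0,-30,0],
    [0,0,0,0,0,-50,0],
    [0,0,0,0,0,-75,0],
    [0,0,0,0,0,-95,0],
    [0,0,0,0,0,-105,0],
    [0,0,0,0,0,-105,0],
    [0,0,0,0,0,-105,0]
  ]
}}

```text
t: 4.68
eef_pos: [0.5064, -0.0987, 0.1647]
tool_rot: [-0.001, 0.554, 0.833, -0.0]
contact_force: [-0.2, -0.0, -0.8]
gripper_width: 0.132
grasp_force: 58.4
```

```bash
python3 - <<'E'
from h import *
from station import bot
P={'scene':bot.read_camera('scene')};o=bot.get_obs(); print(o['t'],o['eef_pos'],o['gripper_width'],o['contact_force'],o['grasp_force'])
e=o['eef_pos']
y=tool(o).apply([0,1,0]); yaw=np.arctan2(y[1],y[0]); print('yaw',yaw)
M={'scene':yellow(P['scene']).astype(np.float32)}
q=proj(P['scene'],[e[0],e[1],e[2]-.02])[0]; r=(int(q[0]-28),int(q[1]-28),56,60)
B=[HOLD[0]]
f=fitsil(P,M,{'scene':r},[HOLD[0],box(-.006,.006,-.018,.018,.048,.052)],[e[0],e[1],yaw,e[2]-.053]); print(f.x,f.fun)
print(goto(o,[.5265,.2095,.175],.04))
cv2.imwrite('pics/b.png',cv2.resize(P['scene']['pixels'][r[1]-30:r[1]+70,r[0]-20:r[0]+80],(600,600),interpolation=cv2.INTER_CUBIC)[:,:,::-1])
E
```

```text
4.725 [ 0.50634268 -0.09859629  0.16454854] 0.1301296690519071 [-0.15772587  0.7466241  -0.59751605] 58.405120968818665
yaw 0.39702348542832405
[ 0.50622584 -0.09686298  0.27897827  0.11284771] 0.3167870044708252
(array([-0.0014, -0.0006,  0.357 ]), array([276.3, 137.7, -10.4]))
```

View pics/b.png

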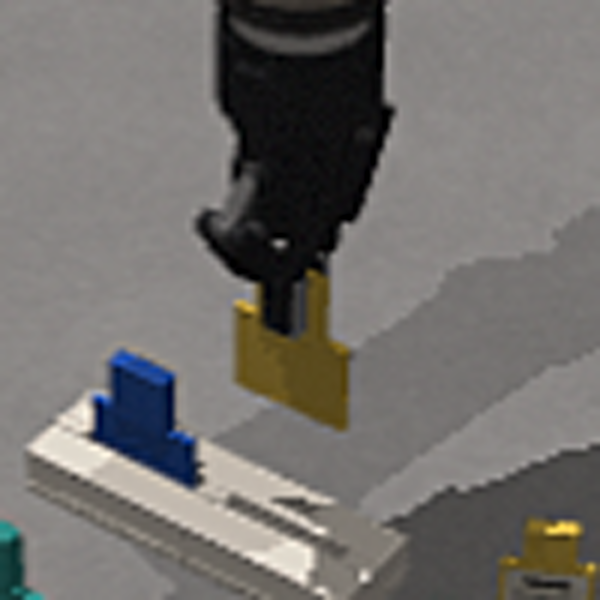

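The yellow holder is held upright (plate ≈ 292,365 in the crop) and clear of the caddy; the blue one is untouched. Now I'll carry it above the channel.

>>> {"name": "jog_arm", "arguments": {
  "motion": [
    [0,0,0.02,14,7,-3,0],
    [0,0,0.07,55,27,-10,0],
    [0,0,0.13,102,51,-10,0],
    [0,0,0.2,152,76,-10,0],
    [0,0,0.26,200,100,-10,0],
    [0,0,0.31,240,120,-10,0],
    [0,0,0.34,264,132,-10,0],
    [0,0,0.357,276,138,-10,0],
    [0,0,0.357,276,138,-10,0],
    [0,0,0.357,276,138,-10,0]
  ]
}}

```text
t: 5.98
eef_pos: [0.5274, 0.2082, 0.1747]
tool_rot: [-0.0, 0.693, 0.721, -0.001]
contact_force: [-0.6, 0.2, 0.0]
gripper_width: 0.133
grasp_force: 58.4
```

```bash
cat > look.py <<'E'
from h import *
from station import bot
import sys
P={'scene':bot.read_camera('scene')};o=bot.get_obs(); print(o['t'],o['eef_pos'],o['gripper_width'],o['contact_force'],o['grasp_force'])
e=o['eef_pos']; y=tool(o).apply([0,1,0]); yaw=np.arctan2(y[1],y[0]); print('yaw',yaw, 'tilt z',tool(o).apply([0,0,1]).round(4))
p=P['scene']; m=yellow(p).astype(np.float32)
q=proj(p,[e[0],e[1],e[2]-.02])[0]; r=(int(q[0]-32),int(q[1]-25),64,60); mm=m[r[1]:r[1]+r[3],r[0]:r[0]+r[2]]
BX=[HOLD[0]]
ux=np.array([np.cos(yaw),np.sin(yaw)]); uy=np.array([-ux[1],ux[0]])
def ps(v): xy=e[:2]+uy*v[0]; return [xy[0],xy[1],yaw]
def f(v): return np.abs(sil(p,[place(ps(v),b,v[1]) for b in BX],8,r)-mm).sum()/mm.sum()
rs=[minimize(f,s,method='Nelder-Mead',options=dict(initial_simplex=np.array([s,[s[0]+.004,s[1]],[s[0],s[1]+.004]]),xatol=5e-5,fatol=1e-4)) for s in([0,e[2]-.053],[.004,e[2]-.05],[-.004,e[2]-.056])]
b=min(rs,key=lambda k:k.fun); print('dy,z',b.x,'dz',e[2]-b.x[1],b.fun,'holder',ps(b.x))
rk,fr=fitedge(P,RE,[.5606,.2098,.036]); print('rack',rk,fr,'mouth',place(rk,[-.035,0,.05]))
im=cv2.resize(p['pixels'],None,fx=5,fy=5,interpolation=cv2.INTER_CUBIC)
def dr(L,col):
    for a,c in L:
        q=(proj(p,[a,c])+.5)*5-.5; cv2.line(im,*[tuple(int(t) for t in k) for k in q],col,1)
dr([(place(rk,a),place(rk,c)) for a,c in RE['scene']+ed((-40,-37,50),(-40,37,50),(-30,37,50),(-30,-37,50),(-40,-37,50))],(0,255,255))
dr([(place(ps(b.x),a,b.x[1]),place(ps(b.x),c,b.x[1])) for a,c in ed((3,-32,0),(3,32,0),(3,32,50),(3,-32,50),(3,-32,0))],(255,0,255))
cx,cy=int(q[0]) if False else int(r[0]+32),int(r[1]+40)
cv2.imwrite(sys.argv[1],im[(cy-55)*5:(cy+60)*5,(cx-65)*5:(cx+65)*5][:,:,::-1])
E
python3 look.py pics/d.png
```

```text
6.025 [0.5274758  0.20795699 0.1748285 ] 0.13226645664088343 [-0.31732208 -0.62296747 -0.53726811] 58.35320770740509
yaw 0.03891742027856468 tilt z [-7.e-04 -9.e-04 -1.e+00]
dy,z [0.00036868 0.12372683] dz 0.051101669311523434 0.40690523386001587 holder [np.float64(0.5274614582012125), np.float64(0.20832539008202677), np.float64(0.03891742027856468)]
rack [0.56053176 0.20969733 0.03416926] -104.70378112792969 mouth [0.52555219 0.20850163 0.05      ]
```

View pics/d.png

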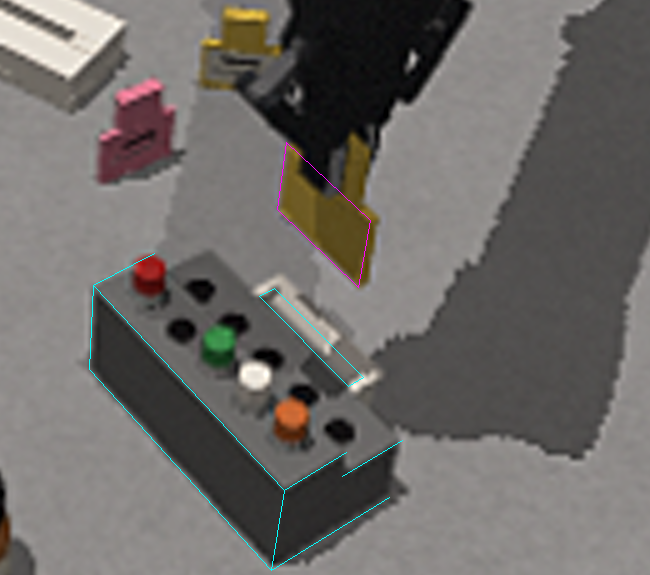

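The holder hangs just off the channel (plate 280–373, 140–285 in the crop; channel 260–362, 290–387). The small yellow decoy pollutes the mask, so I'll refit without it.

```bash
cat > look2.py <<'E'
from h import *
from station import bot
P={'scene':bot.read_camera('scene')};o=bot.get_obs(); e=o['eef_pos']; print(o['t'],e,o['contact_force'])
y=tool(o).apply([0,1,0]); yaw=np.arctan2(y[1],y[0]); p=P['scene']
q=proj(p,[e[0],e[1],e[2]-.02])[0]
_,lab,st,cen=cv2.connectedComponentsWithStats(yellow(p).astype(np.uint8))
k=min(range(1,len(st)),key=lambda i:np.hypot(*(cen[i]-q))+(1000 if st[i][4]<150 else 0)); m=(lab==k).astype(np.float32); print('area',st[k])
r=(int(q[0]-32),int(q[1]-25),64,60); mm=m[r[1]:r[1]+r[3],r[0]:r[0]+r[2]]
ux=np.array([np.cos(yaw),np.sin(yaw)]); uy=np.array([-ux[1],ux[0]])
# compare only pixels below the shoulders: ignore tab zone
def run(par,s0):
    def f(v):
        dx,dy,z=par(v); xy=e[:2]+uy*dy+ux*dx
        tab=sil(p,[place([*xy,yaw],box(-.02,.02,-.021,.021,.0485,.1),z)],4,r)
        w=(tab==0)
        return (np.abs(sil(p,[place([*xy,yaw],HOLD[0],z)],8,r)-mm)*w).sum()/mm.sum()
    n=len(s0); best=min((minimize(f,np.array(s0)+d,method='Nelder-Mead',options=dict(initial_simplex=np.vstack([np.array(s0)+d]+[np.array(s0)+d+.004*np.eye(n)[i] for i in range(n)]),xatol=5e-5,fatol=1e-4)) for d in(0,.003,-.003)),key=lambda k:k.fun)
    print(np.round(best.x*1000,1),round(best.fun,3))
print('dy,z');run(lambda v:(0,v[0],v[1]),[0,e[2]-.053])
for dz in(.051,.0533): print('dx,dy at dz',dz);run(lambda v:(v[0],v[1],e[2]-dz),[0,0])
E
python3 look2.py
```

```text
6.075 [0.527525   0.20798023 0.17495033] [-0.47466401 -0.39297251 -0.44707564]
area [307 194  19  30 299]
dy,z
[ -0.3 125.1] 0.047
dx,dy at dz 0.051
[-0.7 -1. ] 0.047
dx,dy at dz 0.0533
[-2.1 -2.2] 0.048
```

>>> {"name": "jog_arm", "arguments": {
  "motion": [
    [0,0,0,1,-1,10,0],
    [0,0,0,1.8,-2.5,30,0],
    [0,0,0,1.8,-2.5,50,0],
    [0,0,0,1.8,-2.5,60,0],
    [0,0,0,1.8,-2.5,64,0],
    [0,0,0,1.8,-2.5,64,0],
    [0,0,0,1.8,-2.5,64,0]
  ]
}}

```text
t: 6.95
eef_pos: [0.5254, 0.2112, 0.1119]
tool_rot: [0.0, 0.693, 0.721, 0.001]
contact_force: [-0.1, -0.6, -0.9]
gripper_width: 0.13
grasp_force: 58.4
```

```bash
sed -i 's/^print(.dy,z.)/cv2.imwrite("pics\/e.png",cv2.resize(p["pixels"][190:290,250:370],(720,600),interpolation=cv2.INTER_CUBIC)[:,:,::-1])\n&/' look2.py; python3 look2.py
```

```text
7.0 [0.5253735  0.2112051  0.11191408] [-0.38931335 -0.82290916 -0.81776479]
area [306 212  19  28 266]
dy,z
[-0.2 61.2] 0.053
dx,dy at dz 0.051
[-0.2 -0.3] 0.053
dx,dy at dz 0.0533
[-1.7 -1.6] 0.053
```

View pics/e.png

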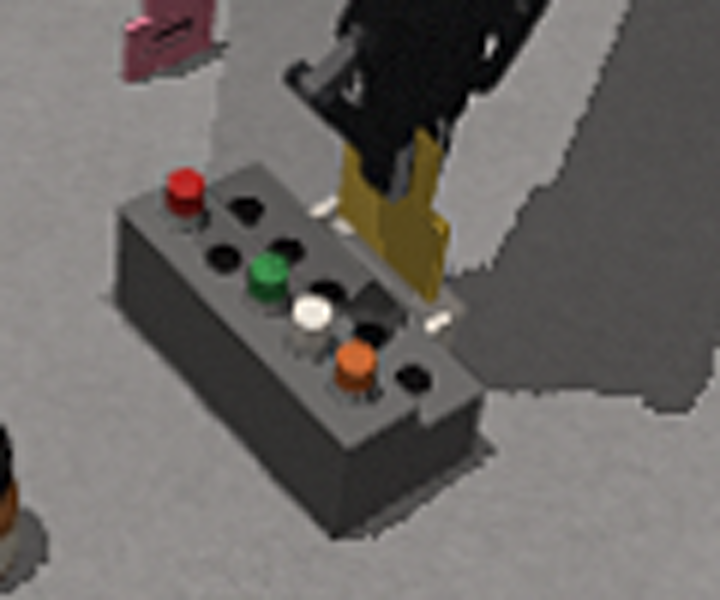

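```bash
python3 - <<'E'
from h import *; import pickle
P=pickle.load(open('P.pkl','rb'))
rk=[.56053,.2097,.0348]
for c in P:
    p=P[c]; g=p['pixels'].min(2).astype(float)
    q=proj(p,place(rk,[-.035,0,.05]))[0]; x0,y0=int(q[0]-28),int(q[1]-28)
    k=6; s=cv2.resize(g[y0:y0+56,x0:x0+56],None,fx=k,fy=k,interpolation=cv2.INTER_CUBIC)
    th=140 if c=='scene' else 120
    n,lab,st,cen=cv2.connectedComponentsWithStats((s>th).astype(np.uint8))
    for i in range(1,n):
        if st[i][4]<60: continue
        v,u=np.nonzero(lab==i)
        W=[]
        for a,b in zip(u[::5],v[::5]):
            w=onplane(p,(x0+(a+.5)/k-.5,y0+(b+.5)/k-.5),.05); d=w[:2]-rk[:2]; C,S=np.cos(rk[2]),np.sin(rk[2]); W.append([C*d[0]+S*d[1],-S*d[0]+C*d[1]])
        W=np.array(W)*1000; print(c,st[i][4],'x',np.percentile(W[:,0],[1,50,99]).round(1),'y',np.percentile(W[:,1],[1,50,99]).round(1))
        m=W[:,0]>-37
        if m.sum()>5: print('   near-rack part y',np.sort(W[m,1])[[0,-1]].round(1), 'neg max',W[m&(W[:,1]<0),1].max().round(1) if (m&(W[:,1]<0)).any() else '', 'pos min',W[m&(W[:,1]>0),1].min().round(1) if (m&(W[:,1]>0)).any() else '')
E
```

```text
scene 5958 x [-51.7 -42.6 -31.1] y [-44.2   0.1  40.2]
   near-rack part y [-44.9  41.4] neg max -0.1 pos min 0.5
scene 963 x [-2.1  6.  13.8] y [-5.1  3.7 11.5]
   near-rack part y [-5.6 11.9] neg max -0.1 pos min 0.1
top 963 x [25.8 34.  42.6] y [27.1 35.5 44. ]
   near-rack part y [26.6 45. ] neg max  pos min 26.6
top 2892 x [-50.7 -45.4 -31.6] y [-43.9   2.9  42.3]
   near-rack part y [-44.4  41.1] neg max -37.6 pos min 34.3
```

The channel's white frame spans y −44.5 to +41 about my rack fit, so the channel sits about 1.7 mm lower in y than I assumed. That matches the picture, where the holder sits a little towards +y. I'll correct by −3.5 mm in y and −1 mm in x, then enter slowly.

>>> {"name": "jog_arm", "arguments": {
  "motion": [
    [0,0,0,-2,-1,0,0],
    [0,0,0,-3.5,-1,1,0],
    [0,0,0,-3.5,-1,4,0],
    [0,0,0,-3.5,-1,8,0],
    [0,0,0,-3.5,-1,12,0],
    [0,0,0,-3.5,-1,14,0],
    [0,0,0,-3.5,-1,14,0]
  ]
}}

```text
t: 7.88
eef_pos: [0.5239, 0.2074, 0.097]
tool_rot: [-0.0, 0.693, 0.721, -0.0]
contact_force: [0.9, -0.5, -0.8]
gripper_width: 0.13
grasp_force: 58.4
```

```bash
sed -i 's#pics/e.png#pics/f.png#' look2.py; python3 look2.py
```

```text
7.925 [0.52405452 0.20746867 0.09722526] [ 0.10428262 -0.34954685 -0.6582005 ]
area [305 214  19  29 261]
dy,z
[-0.1 47.3] 0.047
dx,dy at dz 0.051
[-0.6 -0.6] 0.045
dx,dy at dz 0.0533
[-2.1 -2. ] 0.045
```

View pics/f.png

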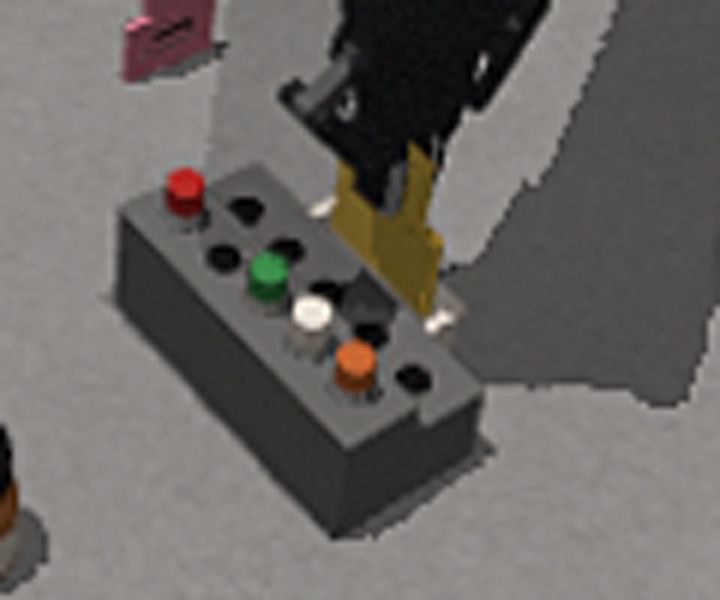

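The foot is at the mouth between the end walls (left wall ≈ 322,208; right wall ≈ 437,320) with no contact force. I'll continue gently.

>>> {"name": "jog_arm", "arguments": {
  "motion": [
    [0,0,0,-0.5,0,2,0],
    [0,0,0,-0.5,0,4,0],
    [0,0,0,-0.5,0,6,0],
    [0,0,0,-0.5,0,8,0],
    [0,0,0,-0.5,0,8,0]
  ]
}}

```text
t: 8.55
eef_pos: [0.5247, 0.207, 0.0893]
tool_rot: [0.0, 0.693, 0.721, 0.001]
contact_force: [3.9, 0.8, -2.2]
gripper_width: 0.133
grasp_force: 58.3
```

The flared lip pushes +x at 4 N, so the holder is against the lip side. I'll shift +2 mm inwards and continue.

>>> {"name": "jog_arm", "arguments": {
  "motion": [
    [0,0,0,0,1.5,0,0],
    [0,0,0,0,2.5,1,0],
    [0,0,0,0,2.5,4,0],
    [0,0,0,0,2.5,7,0],
    [0,0,0,0,2.5,10,0],
    [0,0,0,0,2.5,10,0]
  ]
}}

```text
t: 9.3
eef_pos: [0.5263, 0.2069, 0.0789]
tool_rot: [-0.0, 0.693, 0.721, -0.0]
contact_force: [-0.1, -1.2, -0.5]
gripper_width: 0.128
grasp_force: 58.6
```

No contact: it is sliding freely in the channel. Next I'll feel for the seat, expected at TCP z ≈ 0.065–0.067.

>>> {"name": "jog_arm", "arguments": {
  "motion": [
    [0,0,0,0,0,3,0],
    [0,0,0,0,0,6,0],
    [0,0,0,0,0,9,0],
    [0,0,0,0,0,11,0],
    [0,0,0,0,0,13,0],
    [0,0,0,0,0,14,0],
    [0,0,0,0,0,14,0]
  ]
}}

```text
t: 10.18
eef_pos: [0.5266, 0.2071, 0.0655]
tool_rot: [0.0, 0.693, 0.721, 0.0]
contact_force: [-0.6, -1.5, 4.2]
gripper_width: 0.126
grasp_force: 59.2
```

>>> {"name": "jog_arm", "arguments": {
  "motion": [
    [0,0,0,0,0,1,0],
    [0,0,0,0,0,2,0],
    [0,0,0,0,0,3,0],
    [0,0,0,0,0,4,0],
    [0,0,0,0,0,4,0],
    [0,0,0,0,0,4,0]
  ]
}}

```text
t: 10.92
eef_pos: [0.5266, 0.2071, 0.0616]
tool_rot: [0.0, 0.693, 0.721, 0.0]
contact_force: [-2.1, -0.7, 7.3]
gripper_width: 0.129
grasp_force: 59.7
```

>>> {"name": "jog_arm", "arguments": {
  "motion": [
    [0,0,0,0,0,1,0],
    [0,0,0,0,0,2,0],
    [0,0,0,0,0,3,0],
    [0,0,0,0,0,3,0],
    [0,0,0,0,0,3,0]
  ]
}}

```text
t: 11.55
eef_pos: [0.5268, 0.2071, 0.0593]
tool_rot: [0.0, 0.693, 0.721, 0.0]
contact_force: [-3.5, -2.1, 12.1]
gripper_width: 0.129
grasp_force: 60.6
```

The force rose about 0.8 N/mm as on the spring and now climbs faster, so the stop is near. I'll ease −1 mm in x to relieve the side force and press 2 mm more.

>>> {"name": "jog_arm", "arguments": {
  "motion": [
    [0,0,0,0,-1,0,0],
    [0,0,0,0,-1,0.7,0],
    [0,0,0,0,-1,1.4,0],
    [0,0,0,0,-1,2,0],
    [0,0,0,0,-1,2,0],
    [0,0,0,0,-1,2,0]
  ]
}}

```text
t: 12.3
eef_pos: [0.5268, 0.2073, 0.0591]
tool_rot: [0.001, 0.693, 0.721, 0.001]
contact_force: [-6.7, -3.4, 27.7]
gripper_width: 0.128
grasp_force: 63.0
```

It is on the hard stop: +16 N over 0.2 mm. I'll back off slightly to about 20 N for margin.

>>> {"name": "jog_arm", "arguments": {
  "motion": [
    [0,0,0,0,0,-0.5,0],
    [0,0,0,0,0,-1,0],
    [0,0,0,0,0,-1,0],
    [0,0,0,0,0,-1,0],
    [0,0,0,0,0,-1,0]
  ]
}}

```text
t: 12.92
eef_pos: [0.5267, 0.2072, 0.0592]
tool_rot: [0.001, 0.693, 0.721, 0.001]
contact_force: [-3.4, -3.1, 19.1]
gripper_width: 0.132
grasp_force: 61.4
```

```bash
sed -i 's#pics/f.png#pics/g.png#' look2.py; python3 look2.py
```

```text
12.975 [0.52666347 0.2071704  0.0591977 ] [-4.45873749 -2.88216207 18.86392832]
area [313 224   8  20  80]
dy,z
[-1. 46.] 1.065
dx,dy at dz 0.051
[-5.8 -7.3] 1.25
dx,dy at dz 0.0533
[-3.1 -3.7] 1.324
```

View pics/g.png

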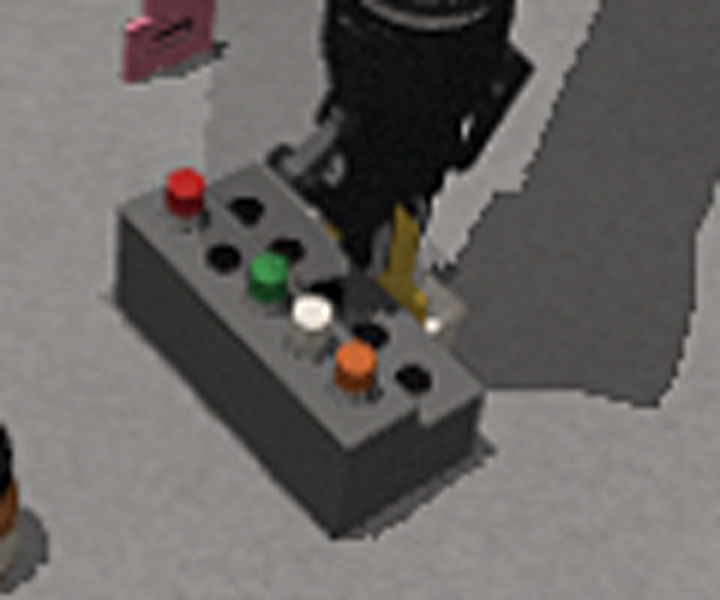

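The holder is seated: the plate's shoulder (≈ 420,310) stands just above the rack face and inside the right end wall (432,325). The push is steady at about 19 N with the gripper still holding.

```bash
python3 -c "
from station import bot
print(bot.hand_in())"
```

```text
the job is handed in; nothing more can be done
None
```

I handed the job in at about 13 s: the yellow holder is in the channel with its label towards the lip, pressed onto the seat's hard stop at about 19 N and still gripped. I saw no sign of the blue holder or anything else being disturbed, and the hand-in returned no verdict.

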